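# Close the bench gauge on two pump spacers

### The arm

A 6-joint arm with a two-finger parallel gripper is mounted at the origin on a cart in front of the work surface, level with it; the furniture and walls round the work are solid. World frame = base frame: x ahead of the robot, y to its left, z up, the work surface at z = 0. Lengths are in m, angles in degrees, forces in N, time in s.
With the tool pointing down it reaches from about 0.25 to 0.775 m from the base axis. Payload 4 kg.
Tool frame: the origin (TCP) lies on the centre line of the jaws, within the pads' length; the fingertips stand 17 mm ahead of it and the grasp point (between the pads) lies 2 mm behind it; z points along the fingers, y is the line along which they close (so a half turn about z gives the same grasp; the last joint's range is limited). The gripper opens to 85 mm and grips with 20 to 120 N. Pads are 22 mm wide; open, the fingers measure 114 mm over their backs; the gripper's body (76 mm by 85 mm) begins 54 mm behind the grasp point. The pads swing forward as they close: fully open they stand 13 mm farther back than shut.
Start: joints at [63.134, 4.996, 78.535, -0, 96.463, -5.907], TCP at [0.197, 0.514, 0.248] pointing down, gripper open.
Joint ranges: [-177.83, 177.83], [-43.37, 116.18], [15.69, 146.23], [-61.86, 241.86], [9.47, 152.12], [-147.06, 147.06]. Speed limits (degrees/s): [159.86, 159.86, 180, 180, 180, 180].

### API

Orientations are given as [roll, pitch, yaw] about the fixed x, y, z axes, in that order (R = Rz(yaw) Ry(pitch) Rx(roll)).
In Python, from cell import monitor, cams, manip gives the robot as it stands. The module is installed in compiled form; this text tells all that it offers.
- The arm moves only by the tool arm_command, never from a script. Its argument "series" is a list of rows, each a list of 3 entries, a list of its own where there are three numbers: the shift along the tool's x, y, z in mm, then the turn, a rotation vector about the tool's x, y, z in degrees, then the finger opening in mm, from 0 to 85.4. In form: [[[tx, ty, tz], [wx, wy, wz], fingers], ...]. A call has 1 to 10 rows; each row is the pose to reach, as a shift and turn from the pose commanded when the call began, along the tool's axes at that moment; what a row does not reach only later rows make up. A row lasts 1/10 s, in which the tool goes at most 50 mm and 8.59 degrees, less where a joint would pass 70% of its speed; a pose out of reach is approached as far as the arm can. A call with a gripper value outside its range is refused whole. The fingers move at their own pace and stop on an object; "grip_force" is the grip in N (left out, the last holds). Time passes only in rows, so rows that repeat a pose let the fingers close. It gives the time, the measured TCP pose, the force, the opening and the grip force at its end, in the units of the state.
- monitor.read_state(): the state, without advancing time (a new reading comes with each control period).
- cams.read_camera(name): name is "side" or "top" or "wrist"; returns (picture, depth): 420x560x3 uint8, red, green, blue; 420x560 float32, m along the optical axis (not along the pixel's ray), 0 where there is no reading.
- cams.get_calibration(name): a dict with "fx", "fy", "cx", "cy" (pixels), "rvec" (rotation vector, rad) and "tvec" (3), from world to camera coordinates, as OpenCV has them; the wrist camera has in their place "tool_from_camera" (4x4, takes a point from camera to tool coordinates, whose origin is the TCP and whose axes are the flange's). Camera axes: x right, y down, z forward; pixel columns grow to the right and rows downward; lengths in m; the calibration is good to about 2 mm. A picture is of the moment at which its call begins: read the wrist's pose just before it. get_calibration takes no time and is no camera call.
- manip.finish_job(): hands the job in; it is judged then, once.
The state is a dict: "clock": time; "q": joint angles; "qd": joint speeds; "joint_efforts": joint torques, N m; "eef_pos": TCP position; "tcp_rot": TCP orientation; "force": force on the tool from outside, world axes, zero at the start; "torque": the same for the moment, N m; "opening": finger opening in m; "finger_force": force on a finger pad.
Only numpy, scipy, OpenCV 4.12 (cv2) and the standard library are available. Lean on these libraries where they do the work, as an engineer would, in place of code of your own. Each camera call takes 0.05 s, during which the arm holds its last target. There are 200 camera calls.

### The job

Measure the two pump spacers as one stack: set the brass spacer down on the gauge bed between the steel spacer and the open sliding jaw, lengthwise and in line with the steel one along the middle of the bed, and let go of it. Then slide the jaw shut (the fin on top is its handle) so that it butts the spacers flush against each other and against the fixed jaw, and keep pressing until the tell-tale pin behind the jaw shows its green ring but no red; let go and leave the gauge closed on the stack like that. Never drive the sprung face to its stop, and do not knock the small pot, the bottle or the timer about.

Things in the scene. Friction and masses are not known exactly. Their poses are not given: they have to be found in the camera images.
- gauge: bench length gauge, fixed: an aluminium bed 84 mm wide (x) and 300 mm long (y), its top 20 mm above the bench, with a dark fixed jaw at its +y end and a blue sliding jaw on the rest. Origin: under the bed's middle line, on the bench; its y axis runs along the bed towards the fixed jaw. Its yaw differs from run to run
- anvil (a point): foot of the steel face of the fixed jaw: the middle line of the bed, on the bed's surface (z = 20 mm over the bench); axes as the gauge. The fixed jaw stands from here 30 mm towards +y; it is 60 mm wide, 46 mm high above the bed. The spacers go on the -y side
- jaw (a joint): opening of the sliding jaw in m: distance from the fixed face to the sprung face when that is not pressed in; 0 = shut, 0.19 = fully open. The jaw moves towards +y of the gauge as it shuts. It is stiff (brake of about 11 N) and stays where it is left. It is 68 mm wide, its body 45 mm high above the bed and 44 mm long, with its steel sprung face 8 mm in front of that
- jaw_grip (a point): middle of the black ribbed fin on top of the sliding jaw, by which it is moved: fin 40 mm wide across the bed, 16 mm thick along the bed; it stands from 45 to 82 mm above the bed and this point is 66 mm above the bed, 30 mm behind the sprung face; axes as the gauge
- probe (a joint): how far the sprung steel face of the sliding jaw is pressed back into it, in m: 0 = free, 0.008 = at its stop. It yields at about 3 N, then by 1 mm per N. The pin at the back of the jaw comes out by the same amount: green shows between about 2 and 6 mm, red beyond 6 mm
- steel_spacer: loose bright steel milled spacer, about 60 mm long (y; its exact length is what the gauge is for), 40 mm wide (x), 32 mm high at its ends, with a 26 mm long rib across its middle up to 38 mm. It starts on the gauge bed near the fixed jaw, a little askew and with a gap. Origin: centre of its underside
- brass_spacer: loose brass milled spacer, shape as the steel one, about 65 mm long (y), 40 mm wide (x), 32 mm high at its ends, 38 mm at the rib; 0.17 to 0.33 kg. It starts on the bench to the left or right of the gauge. Origin: centre of its underside; grasp it across its 40 mm width at the middle
- powder_pot: bystander: small white screw-top pot with an orange band on the other side of the gauge, 40 mm across, 47 mm high. Origin: centre of its underside
- blue_bottle: bystander: white square sample bottle with a light blue label, 69 x 81 mm, 143 mm high, behind the gauge at the left. Origin: centre of its underside
- bench_timer: bystander: white round minute timer with dark dial, 64 mm across, 39 mm high, behind the gauge at the right. Origin: centre of its underside
Mind the look-alikes: they are no part of the job. What is meant by the brass_spacer is not blue, and is the smaller of those in its own colour.

How it is judged:
By the outcome, as a careful person would: the job done as asked, in the order asked, and still so for the second after the job is handed in, with the robot touching nothing.
It also fails if it takes over 64 s, if anything falls off the work surface, if the arm or the gripper's body presses on something with over 40 N, if the wrist force passes 120 N, or if a joint passes its speed limit or range.

## Working session

There is one attempt and no reset: what is moved stays moved. The work goes in short steps, Python scripts to look and compute and a tool call to move; the robot and the scene stay as the last step left them, time stands still between calls to the robot, and variables do not carry over. Pictures are saved under pics/ and viewed, at most 10 in all, crops included, and the job is handed in when it is done.

Besides the shell and the picture viewer there is one more tool, called after "Emit:" in YAML: its name, and indented under it one key for each argument. arm_command: Moves the arm, as the interface text tells. Its arguments: {"type":"object","properties":{"series":{"type":"array"},"grip_force":{"type":"number"}},"required":["series"]}

```bash
mkdir -p pics
cat > h.py <<'E'
import numpy as np, cv2
from cell import monitor, cams, manip
from scipy.spatial.transform import Rotation as R
def cal(n, st=None):
    c=cams.get_calibration(n); K=np.array([[c['fx'],0,c['cx']],[0,c['fy'],c['cy']],[0,0,1]])
    if n=='wrist':
        T=np.eye(4); T[:3,:3]=R.from_euler('xyz',st['tcp_rot'],degrees=True).as_matrix(); T[:3,3]=st['eef_pos']
        W=T@np.array(c['tool_from_camera'])
    else:
        Rm=cv2.Rodrigues(np.array(c['rvec'],float))[0]; W=np.eye(4); W[:3,:3]=Rm.T; W[:3,3]=-Rm.T@np.array(c['tvec']).ravel()
    return K,W
def snap(n,name):
    st=monitor.read_state(); p,d=cams.read_camera(n); K,W=cal(n,st)
    cv2.imwrite(f'pics/{name}.png',p[:,:,::-1]); np.savez(f'pics/{name}.npz',p=p,d=d,K=K,W=W); return p,d,K,W
def load(name):
    z=np.load(f'pics/{name}.npz'); return z['p'],z['d'],z['K'],z['W']
def cloud(d,K,W):
    v,u=np.mgrid[:d.shape[0],:d.shape[1]]; c=np.stack([(u-K[0,2])/K[0,0]*d,(v-K[1,2])/K[1,1]*d,d],-1)
    return c@W[:3,:3].T+W[:3,3]
def plane(uv,K,W,z):
    uv=np.atleast_2d(uv).astype(float); r=np.c_[uv,np.ones(len(uv))]@np.linalg.inv(K).T@W[:3,:3].T; o=W[:3,3]
    return o+r*((z-o[2])/r[:,2])[:,None]
E
python3 - <<'E'
from h import *
print(monitor.read_state())
for n in('side','top','wrist'): snap(n,n+'0')
a=[cv2.imread(f'pics/{n}0.png') for n in('side','top')]
E
```

```text
{'clock': 0.0, 'q': array([ 6.31362657e+01,  5.03879004e+00,  7.86255821e+01, -1.35085884e-03,
        9.64611911e+01, -5.90627110e+00]), 'qd': array([ 0.04058826, -0.03495993, -0.0307512 ,  0.10970932,  0.04714661,
       -0.05457079]), 'joint_efforts': array([ 4.39204168e-04, -3.51862085e+01, -3.13275933e+01, -8.06383287e-05,
        1.09716738e-02, -1.06720201e-06]), 'eef_pos': array([0.19651628, 0.51320444, 0.24713469]), 'tcp_rot': array([-1.79874965e+02, -1.15851437e-02,  1.59042374e+02]), 'force': array([0.77122317, 0.2862762 , 0.30195968]), 'torque': array([ 0.00668509, -0.01763398, -0.02975544]), 'finger_force': 0.0, 'opening': 0.08521380155865381}
```

View pics/top0.png

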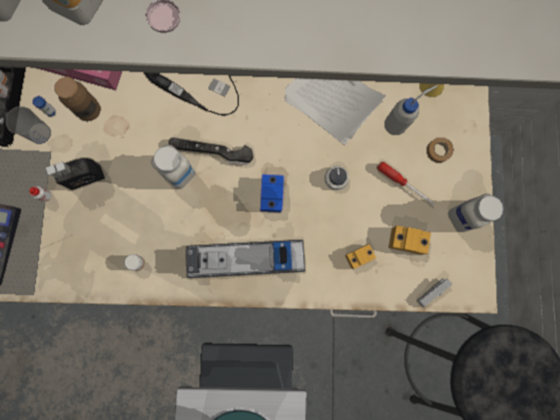

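View pics/side0.png

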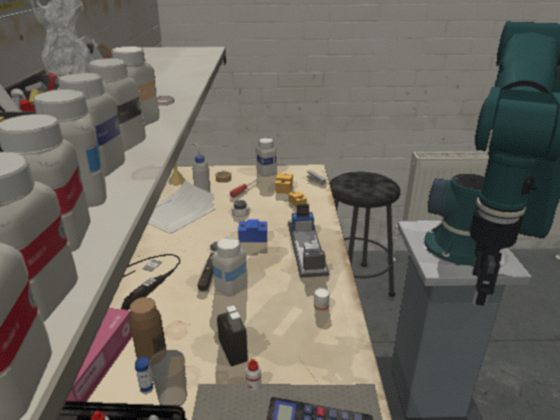

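The top view shows these pickable look-alikes: small yellow block (360,257), larger yellow block (411,239), blue block (272,192) and grey block (435,291). The brass spacer should be the small yellow one, since it is not blue and is the smaller of the two yellow ones. The gauge is at (245,258), with the jaw at (285,255) and the pot at (134,263).

Run:
```python
from h import *
p,d,K,W=load('top0'); P=cloud(d,K,W)
print('cam',W[:3,3])
for n,(u,v) in dict(small=(360,257),large=(411,239),grey=(435,291),pot=(134,261),bench=(330,280),bed=(245,258),fixed=(193,260),steel=(213,260),jaw=(285,255),blue=(272,192),bottle=(170,157),timer=(337,177)).items(): print(n,P[v,u].round(3),d[v,u])
hsv=cv2.cvtColor(p,cv2.COLOR_RGB2HSV)
m=cv2.inRange(hsv,(12,150,90),(28,255,255)); 
for c in cv2.findContours(m,cv2.RETR_EXTERNAL,cv2.CHAIN_APPROX_NONE)[0]:
    if cv2.contourArea(c)>60: 
        q=plane(c[:,0],K,W,.033)[:,:2].astype(np.float32); print('yel',c.mean(0),cv2.minAreaRect(q*1000))
m=(P[:,:,2]>.012)&(P[:,:,2]<.2); m[:220]=0;m[:,:175]=0;m[:,320:]=0;m[300:]=0
for z0,z1 in((.012,.028),(.06,.075),(.09,.115)):
    k=m&(P[:,:,2]>z0)&(P[:,:,2]<z1); q=P[k][:,:2].astype(np.float32)*1000; print(z0,len(q),cv2.minAreaRect(q))
big=cv2.resize(p[215:310,170:460],None,fx=2.75,fy=2.75,interpolation=cv2.INTER_CUBIC); cv2.imwrite('pics/c1.png',big[:,:,::-1])
```

```text
cam [ 0.41432682 -0.02812086  1.18249584]
small [ 0.483 -0.287  0.034] 1.1544249
large [ 0.53  -0.411  0.053] 1.145878
grey [ 0.403 -0.476  0.035] 1.1484256
pot [0.456 0.271 0.046] 1.120813
bench [ 0.424 -0.217  0.002] 1.1754473
bed [0.473 0.002 0.021] 1.156499
fixed [0.462 0.125 0.067] 1.1063967
steel [0.463 0.078 0.062] 1.1125532
jaw [ 0.478 -0.094  0.103] 1.0792425
blue [ 0.637 -0.061  0.057] 1.1456119
bottle [0.693 0.179 0.147] 1.0565044
timer [ 0.685 -0.226  0.04 ] 1.1741247
yel [[361.23376623 255.71428571]] ((485.40118408203125, -288.4790954589844), (36.75760269165039, 64.34129333496094), 27.60866928100586)
yel [[412.44262295 239.85245902]] ((530.9373779296875, -417.0766906738281), (90.76701354980469, 58.2974967956543), 79.94485473632812)
0.012 2321 ((473.368408203125, 1.0745391845703125), (83.3123779296875, 296.3686828613281), 4.831901550292969)
0.06 713 ((469.8603515625, 16.372055053710938), (67.70394134521484, 255.703125), 6.065762519836426)
0.09 120 ((480.4952697753906, -88.41292572021484), (37.79045486450195, 16.585128784179688), 2.4344797134399414)
```

View pics/c1.png

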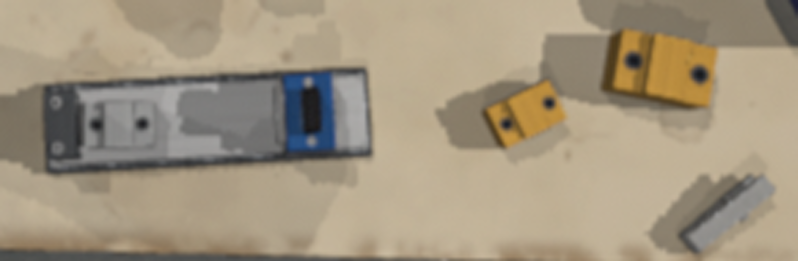

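The crop confirms it: the small yellow block at (525,112) measures about 64x37 mm, and the one at (660,68) is 90 mm long and so a decoy. I'll move to hover over the small one.

```bash
cat >> h.py <<'E'
def go(x,y,z,yaw):
    st=monitor.read_state(); r0=R.from_euler('xyz',st['tcp_rot'],degrees=True); r1=R.from_euler('xyz',[180,0,yaw],degrees=True)
    t=r0.inv().apply(np.array([x,y,z])-st['eef_pos'])*1000; w=np.degrees((r0.inv()*r1).as_rotvec())
    print('shift',t.round(1),'turn',w.round(2),'F',st['force'].round(1),'t',st['clock'])
E
python3 - <<'E'
from h import *
go(.485,-.288,.2,117.6)
E
```

```text
shift [-556.  -645.    48.4] turn [-1.000e-01  3.000e-02  4.144e+01] F [-0.3  0.5 -0. ] t 0.15
```

Emit:
arm_command:
  series:
    - [[-280,-323,0],[0,0,20],85]
    - [[-280,-323,0],[0,0,20],85]
    - [[-280,-323,0],[0,0,20],85]
    - [[-280,-323,0],[0,0,20],85]
    - [[-280,-323,0],[0,0,20],85]
    - [[-280,-323,0],[0,0,20],85]
    - [[-280,-323,0],[0,0,20],85]
    - [[-280,-323,0],[0,0,20],85]
    - [[-280,-323,0],[0,0,20],85]
    - [[-280,-323,0],[0,0,20],85]

```text
clock: 1.15
eef_pos: [0.3433, 0.109, 0.248]
tcp_rot: [-180.0, 0.0, 138.7]
force: [0.9, -0.3, -0.6]
opening: 0.0851
finger_force: 0.0
```

Run:
```python
from h import *
go(.485,-.288,.2,117.6)
```

```text
shift [-368.6 -204.5   48.5] turn [-0.04  0.05 21.06] F [ 0.9 -0.3 -0.6] t 1.15
```

Emit:
arm_command:
  series:
    - [[-369,-205,48],[0,0,21],85]
    - [[-369,-205,48],[0,0,21],85]
    - [[-369,-205,48],[0,0,21],85]
    - [[-369,-205,48],[0,0,21],85]
    - [[-369,-205,48],[0,0,21],85]
    - [[-369,-205,48],[0,0,21],85]
    - [[-369,-205,48],[0,0,21],85]
    - [[-369,-205,48],[0,0,21],85]
    - [[-369,-205,48],[0,0,21],85]
    - [[-369,-205,48],[0,0,21],85]

```text
clock: 2.15
eef_pos: [0.4876, -0.2865, 0.1981]
tcp_rot: [-179.9, -0.1, 117.9]
force: [0.5, -0.4, 0.8]
opening: 0.0848
finger_force: 0.0
```

Run:
```python
from h import *
p,d,K,W=snap('wrist','w1'); P=cloud(d,K,W)
go(.485,-.288,.2,117.6)
hsv=cv2.cvtColor(p,cv2.COLOR_RGB2HSV)
m=cv2.inRange(hsv,(12,130,70),(28,255,255))
m=cv2.morphologyEx(m,cv2.MORPH_CLOSE,np.ones((9,9)))
for c in cv2.findContours(m,cv2.RETR_EXTERNAL,cv2.CHAIN_APPROX_NONE)[0]:
    if cv2.contourArea(c)>500: 
        k=np.zeros(m.shape,np.uint8); cv2.drawContours(k,[c],-1,1,-1)
        k=(k>0)&(d>0)&(P[...,2]>.026); q=P[k]; print('yel',c.mean(0),len(q),np.percentile(q[:,2],[5,50,95]),cv2.minAreaRect(q[:,:2].astype(np.float32)*1000), q[:,:2].mean(0))
print(W[:3,3])
```

```text
shift [-1.8 -3.6 -1.2] turn [-0.03 -0.18  0.4 ] F [ 0.   0.2 -0.2] t 2.2
yel [[260.28881988 326.26086957]] 5702 [0.03736134 0.04628231 0.05459197] ((530.3423461914062, -414.6960144042969), (90.92296600341797, 56.0556640625), 79.24968719482422) [ 0.52949608 -0.40853287]
yel [[276.90987124 194.96137339]] 3453 [0.03197082 0.03377527 0.03961391] ((485.76953125, -290.59552001953125), (39.16981887817383, 63.97111511230469), 27.190603256225586) [ 0.48488585 -0.28876173]
[ 0.45089248 -0.2156648   0.32480052]
```

View pics/w1.png

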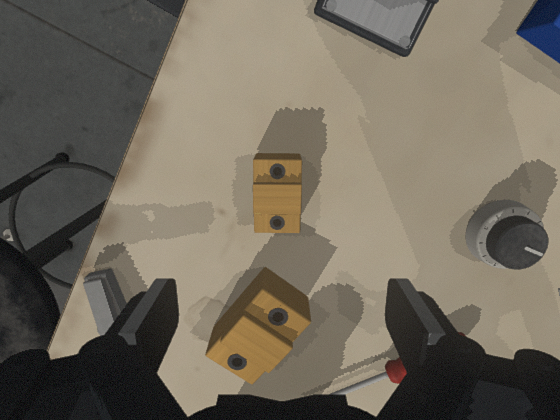

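The wrist view shows the brass spacer at (277,195), clear of the larger decoy at (260,326) and the timer at (510,240). The depth points put it at (0.4858,-0.2906), yaw 27.2.

Run:
```python
from h import *
go(.4856,-.2902,.024,117.2)
```

```text
shift [ -4.6  -4.  174.7] turn [-0.04 -0.18  0.8 ] F [ 0.   0.2 -0.2] t 2.2
```

Emit:
arm_command:
  series:
    - [[-4.5,-4,40],[0,0,0.7],85]
    - [[-4.5,-4,80],[0,0,0.7],85]
    - [[-4.5,-4,110],[0,0,0.7],85]
    - [[-4.5,-4,135],[0,0,0.7],85]
    - [[-4.5,-4,155],[0,0,0.7],85]
    - [[-4.5,-4,168],[0,0,0.7],85]
    - [[-4.5,-4,174],[0,0,0.7],85]
    - [[-4.5,-4,174],[0,0,0.7],85]
  grip_force: 40

```text
clock: 3.0
eef_pos: [0.4856, -0.2897, 0.0261]
tcp_rot: [-180.0, -0.1, 117.4]
force: [0.3, -0.2, -0.2]
opening: 0.0851
finger_force: 0.0
```

Emit:
arm_command:
  series:
    - [[0,0,0],[0,0,0],30]
    - [[0,0,0],[0,0,0],30]
    - [[0,0,0],[0,0,0],30]
    - [[0,0,0],[0,0,0],30]
    - [[0,0,0],[0,0,0],30]
    - [[0,0,0],[0,0,0],30]
    - [[0,0,0],[0,0,0],30]
    - [[0,0,0],[0,0,0],30]

```text
clock: 3.8
eef_pos: [0.4861, -0.2913, 0.0275]
tcp_rot: [180.0, 0.1, 117.3]
force: [-1.8, -0.3, 5.8]
opening: 0.0394
finger_force: 43.6
```

Emit:
arm_command:
  series:
    - [[0,0,-10],[0,0,0],30]
    - [[0,0,-35],[0,0,0],30]
    - [[0,0,-70],[0,0,0],30]
    - [[0,0,-110],[0,0,0],30]
    - [[0,0,-150],[0,0,0],30]
    - [[0,0,-175],[0,0,0],30]
    - [[0,0,-175],[0,0,0],30]

```text
clock: 4.5
eef_pos: [0.4872, -0.2917, 0.2061]
tcp_rot: [179.8, 0.4, 117.3]
force: [-0.2, 0.8, -2.5]
opening: 0.0392
finger_force: 42.9
```

Run:
```python
from h import *
print(monitor.read_state()['opening'])
go(.472,-.01,.2,94.83)
```

```text
0.039167574331690935
shift [257.3 115.9   4.6] turn [ 0.33  0.39 22.52] F [-0.2  0.8 -2.5] t 4.5
```

Emit:
arm_command:
  series:
    - [[60,27,0],[0,0,5],30]
    - [[100,45,0],[0,0,10],30]
    - [[140,63,0],[0,0,15],30]
    - [[180,81,0],[0,0,20],30]
    - [[220,99,0],[0,0,22.5],30]
    - [[245,110,0],[0,0,22.5],30]
    - [[257,116,2],[0,0,22.5],30]
    - [[257,116,4],[0,0,22.5],30]
    - [[257,116,4],[0,0,22.5],30]
    - [[257,116,4],[0,0,22.5],30]

```text
clock: 5.5
eef_pos: [0.4704, -0.0104, 0.1964]
tcp_rot: [-179.9, 0.0, 94.7]
force: [-0.1, -0.7, -3.1]
opening: 0.0391
finger_force: 42.6
```

Run:
```python
from h import *
p,d,K,W=snap('wrist','w2'); go(.472,-.01,.2,94.83)
P=cloud(d,K,W); 
for n in('w2','top0'):
    p,d,K,W=load(n); P=cloud(d,K,W); g=np.radians(4.83); c=np.array([.4734,.0011])
    Q=(P[...,:2]-c)@np.array([[np.cos(g),-np.sin(g)],[np.sin(g),np.cos(g)]])
    def rect(lab,k): 
        q=Q[k&(d>0)].astype(np.float32)*1000
        if len(q)>20: print(n,lab,len(q),cv2.minAreaRect(q), q.min(0).round(1),q.max(0).round(1))
    Z=P[...,2]
    band=(abs(Q[...,0])<.05)
    rect('fixed',band&(Z>.0632)&(Z<.072)&(Q[...,1]>.1)&(Q[...,1]<.17))
    rect('steel',band&(abs(Q[...,0])<.035)&(Z>.045)&(Z<.061)&(Q[...,1]>.02)&(Q[...,1]<.118))
    rect('bed',(abs(Q[...,0])<.07)&(Z>.014)&(Z<.026)&(Q[...,1]>-.2)&(Q[...,1]<.2))
    rect('fin',band&(Z>.09)&(Z<.11)&(Q[...,1]<-.06))
```

```text
shift [ 0.3  1.4 -3.2] turn [-0.05  0.01 -0.11] F [-0.4  0.1 -2.8] t 5.55
w2 fixed 1492 ((0.0029888153076171875, 119.45394897460938), (9.034540176391602, 59.7230339050293), 89.8710708618164) [-29.9 115. ] [ 29.9 124. ]
w2 steel 5688 ((-0.2016277313232422, 81.92068481445312), (68.98500061035156, 58.14259719848633), 89.85112762451172) [-29.2  47.4] [ 29.  116.5]
w2 bed 11516 ((0.25463104248046875, 52.554107666015625), (79.8391342163086, 162.48617553710938), 0.14559955894947052) [-39.8 -28.6] [ 40.1 133.9]
top0 fixed 265 ((-0.4733600616455078, 129.4423828125), (59.276405334472656, 27.944448471069336), 1.292020320892334) [-29.9 115.4] [ 28.9 143.8]
top0 steel 401 ((1.8151130676269531, 82.23745727539062), (53.87440872192383, 68.25370025634766), 0.1245499774813652) [-25.2  48.1] [ 28.7 116.4]
top0 bed 2165 ((-0.087615966796875, -0.9451141357421875), (293.00146484375, 82.5470199584961), 89.93260955810547) [ -41.4 -147.4] [ 41.2 145.6]
top0 fin 167 ((15.900712966918945, -333.0882568359375), (38.59449768066406, 504.1136169433594), 3.8298349380493164) [ -19.5 -583.7] [ 49.7 -81.6]
```

View pics/w2.png

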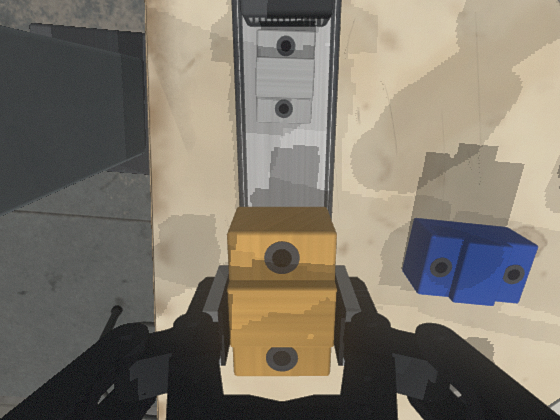

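The wrist view shows the brass held squarely (235-335, 207-375). The steel spacer is on the bed at (285,75), slightly askew, with a gap below the fixed jaw. Next I measure both precisely.

Run:
```python
from h import *
p,d,K,W=load('w2'); P=cloud(d,K,W); g=np.radians(4.83); c=np.array([.4734,.0011])
Rg=np.array([[np.cos(g),-np.sin(g)],[np.sin(g),np.cos(g)]]); Q=(P[...,:2]-c)@Rg; Z=P[...,2]
st=monitor.read_state(); print('tcp in gauge',((st['eef_pos'][:2]-c)@Rg*1000).round(1), st['eef_pos'])
v,u=np.mgrid[:420,:560]
def rect(l,k): q=Q[k&(d>0)].astype(np.float32)*1000; print(l,len(q),cv2.minAreaRect(q),q.min(0),q.max(0),np.percentile(Z[k&(d>0)],[5,50,95]).round(4))
rect('steel',(Z>.0495)&(Z<.0605)&(u>250)&(u<318)&(v>26)&(v<130))
m=cv2.inRange(cv2.cvtColor(p,cv2.COLOR_RGB2HSV),(12,120,60),(28,255,255))>0
m&=(v>195)&(v<385)&(u>222)&(u<345)&(d>0)
print(np.percentile(Z[m],[1,5,25,50,75,95,99]).round(4))
zt=np.percentile(Z[m],60)
rect('brass top',m&(Z>zt-.011))
rect('brass rib',m&(Z>zt+.002))
```

```text
tcp in gauge [ -3.8 -11.3] [ 0.4705918  -0.01045741  0.19681131]
steel 5293 ((-1.4619922637939453, 78.47615814208984), (61.276126861572266, 39.72443771362305), 87.84854888916016) [-22.22181   47.392498] [ 19.222574 109.58757 ] [0.0518 0.0538 0.0596]
[0.1846 0.2001 0.2016 0.2028 0.2076 0.2084 0.2088]
brass top 13667 ((-3.6361618041992188, -10.525230407714844), (65.05975341796875, 39.71387481689453), 89.6169204711914) [-23.41991  -43.154636] [16.302917 22.025711] [0.2009 0.2035 0.2084]
brass rib 37 ((-3.907014846801758, -9.68825912475586), (37.204471588134766, 21.51885223388672), 3.2946088314056396) [-22.44379  -20.458578] [15.182095   1.1738735] [0.2091 0.2093 0.2095]
```

```bash
cat >> h.py <<'E'
C=np.array([.4734,.0011]); G=4.83; g=np.radians(G); Rg=np.array([[np.cos(g),-np.sin(g)],[np.sin(g),np.cos(g)]])
def gog(x,y,z,yaw=90+G):
    q=C+Rg@np.array([x,y])/1000; go(q[0],q[1],z/1000,yaw)
    st=monitor.read_state(); print('gauge pos',((st['eef_pos'][:2]-C)@Rg*1000).round(1),st['eef_pos'][2].round(4),st['tcp_rot'].round(2))
E
python3 - <<'E'
from h import *
gog(-.2,9.7,48,95.0)
E
```

```text
shift [ 21.    3.7 148.8] turn [-0.05  0.01 -0.28] F [-0.4  0.1 -2.8] t 5.55
gauge pos [ -3.8 -11.3] 0.1968 [-1.7995e+02  1.0000e-02  9.4720e+01]
```

Emit:
arm_command:
  series:
    - [[21,3.7,10],[0,0,-0.3],30]
    - [[21,3.7,40],[0,0,-0.3],30]
    - [[21,3.7,75],[0,0,-0.3],30]
    - [[21,3.7,105],[0,0,-0.3],30]
    - [[21,3.7,125],[0,0,-0.3],30]
    - [[21,3.7,137],[0,0,-0.3],30]
    - [[21,3.7,142],[0,0,-0.3],30]
    - [[21,3.7,145],[0,0,-0.3],30]
    - [[21,3.7,145],[0,0,-0.3],30]
    - [[21,3.7,145],[0,0,-0.3],30]

```text
clock: 6.55
eef_pos: [0.4734, 0.012, 0.0535]
tcp_rot: [179.9, 0.0, 95.1]
force: [0.1, -0.3, -1.4]
opening: 0.0395
finger_force: 42.7
```

Run:
```python
from h import *
gog(-.2,9.7,47,95.0)
```

```text
shift [-1.1 -1.2  6.5] turn [0.14 0.02 0.14] F [ 0.1 -0.3 -1.4] t 6.55
gauge pos [ 1.  10.8] 0.0535 [1.7986e+02 2.0000e-02 9.5140e+01]
```

Emit:
arm_command:
  series:
    - [[-0.8,-1,2],[0,0,0],30]
    - [[-0.8,-1,4],[0,0,0],30]
    - [[-0.8,-1,5.5],[0,0,0],30]
    - [[-0.8,-1,5.5],[0,0,0],30]
    - [[-0.8,-1,5.5],[0,0,0],30]

```text
clock: 7.05
eef_pos: [0.4717, 0.0113, 0.0475]
tcp_rot: [180.0, 0.0, 95.1]
force: [-2.0, 1.0, 2.9]
opening: 0.0391
finger_force: 43.4
```

Contact with the bed is felt, so I let go and rise.

Emit:
arm_command:
  series:
    - [[0,0,0.3],[0,0,0],50]
    - [[0,0,0.3],[0,0,0],60]
    - [[0,0,0.3],[0,0,0],70]
    - [[0,0,0.3],[0,0,0],75]
    - [[0,0,0.3],[0,0,0],75]
    - [[0,0,0.3],[0,0,0],75]
    - [[0,0,-30],[0,0,0],75]
    - [[0,0,-70],[0,0,0],75]
    - [[0,0,-110],[0,0,0],75]
    - [[0,0,-110],[0,0,0],75]

```text
clock: 8.05
eef_pos: [0.4754, 0.0109, 0.1638]
tcp_rot: [179.2, 0.1, 95.1]
force: [1.7, 0.4, 0.6]
opening: 0.0749
finger_force: 0.0
```

Run:
```python
from h import *
gog(0,-80,160)
p,d,K,W=snap('top','top1'); P=cloud(d,K,W); Q=(P[...,:2]-C)@Rg*1000; Z=P[...,2]
# fin by black colour at fin top height, raycast
m=(Z>.09)&(Z<.108)&(abs(Q[...,0])<35)&(Q[...,1]<-60)&(Q[...,1]>-150); print('fin',cv2.minAreaRect(Q[m].astype(np.float32)))
m=(Z>.058)&(Z<.072)&(abs(Q[...,0])<45)&(Q[...,1]<-50)&(Q[...,1]>-150); q=Q[m];print('jaw',q.min(0),q.max(0))
p,d,K,W=load('top0'); P=cloud(d,K,W); Q=(P[...,:2]-C)@Rg*1000; Z=P[...,2]
m=(Z>.09)&(Z<.108)&(abs(Q[...,0])<35)&(Q[...,1]<-60)&(Q[...,1]>-150); print('fin0',cv2.minAreaRect(Q[m].astype(np.float32)))
m=(Z>.058)&(Z<.072)&(abs(Q[...,0])<45)&(Q[...,1]<-50)&(Q[...,1]>-150); q=Q[m];print('jaw0',q.min(0),q.max(0))
```

```text
shift [-89.5  -3.4   4. ] turn [0.77 0.14 0.31] F [1.7 0.4 0.6] t 8.05
gauge pos [2.8 9.6] 0.1638 [1.7923e+02 1.4000e-01 9.5140e+01]
fin ((-0.47762298583984375, -90.0429916381836), (16.853713989257812, 37.85367965698242), 88.45967864990234)
jaw [ -34.06828124 -111.98987235] [ 34.07283756 -60.10702268]
fin0 ((-0.4669075012207031, -89.79247283935547), (16.585119247436523, 37.79046630859375), 87.60447692871094)
jaw0 [ -34.07284752 -111.91614404] [ 33.90782071 -59.99008959]
```

Run:
```python
from h import *
p,d,K,W=snap('wrist','w3'); P=cloud(d,K,W); Q=(P[...,:2]-C)@Rg*1000; Z=P[...,2]
hsv=cv2.cvtColor(p,cv2.COLOR_RGB2HSV); b=(cv2.inRange(hsv,(12,120,60),(28,255,255))>0)
k=b&(Z>.048)&(Z<.064)&(abs(Q[...,0])<40)&(Q[...,1]>-50)&(Q[...,1]<60)
print('brass',k.sum(),cv2.minAreaRect(Q[k].astype(np.float32)),Q[k].min(0),Q[k].max(0),np.percentile(Z[k],[5,50,95]))
k=(~b)&(Z>.0495)&(Z<.0605)&(abs(Q[...,0])<30)&(Q[...,1]>46)&(Q[...,1]<112)
print('steel',cv2.minAreaRect(Q[k].astype(np.float32)))
gog(0,-90,150,4.83)
```

```text
brass 4482 ((-0.3643321990966797, 11.15947151184082), (39.36088943481445, 64.05744171142578), 0.008695811964571476) [-20.0440093  -20.86949134] [19.32042125 43.18717243] [0.0519462  0.05407509 0.05960123]
steel ((-1.503631591796875, 78.42744445800781), (61.266998291015625, 40.06306457519531), 88.1485824584961)
shift [-100.1   -0.3    8.2] turn [ 0.16 -0.12 90.31] F [-1.  -0.1 -0.8] t 8.15
gauge pos [-0.3 10.1] 0.1581 [1.7982e+02 3.0000e-02 9.5140e+01]
```

Brass sits aligned at yaw 0.0 and x -0.4 mm. Now turn the tool and go over the fin.

Emit:
arm_command:
  series:
    - [[-20,0,0],[0,0,8],60]
    - [[-40,0,0],[0,0,16],60]
    - [[-60,0,0],[0,0,24],60]
    - [[-80,0,0],[0,0,32],60]
    - [[-100,0,0],[0,0,40],60]
    - [[-100,0,0],[0,0,48],60]
    - [[-100,0,0],[0,0,56],60]
    - [[-100,0,0],[0,0,64],60]
    - [[-100,0,0],[0,0,72],60]
    - [[-100,0,0],[0,0,80],60]

```text
clock: 9.15
eef_pos: [0.4793, -0.0881, 0.1543]
tcp_rot: [-179.9, 0.2, 14.8]
force: [0.2, -0.1, -0.4]
opening: 0.0603
finger_force: 0.0
```

Run:
```python
from h import *
gog(0,-90,92,4.83)
```

```text
shift [ 1.8  1.1 62.3] turn [-0.13  0.23  9.97] F [ 0.2 -0.1 -0.4] t 9.15
gauge pos [ -1.7 -89.3] 0.1543 [-179.86    0.22   14.8 ]
```

Emit:
arm_command:
  series:
    - [[1.5,1,0],[0,0,8],60]
    - [[1.5,1,0],[0,0,10],60]
    - [[1.5,1,20],[0,0,10],60]
    - [[1.5,1,40],[0,0,10],60]
    - [[1.5,1,55],[0,0,10],60]
    - [[1.5,1,62],[0,0,10],60]
    - [[1.5,1,62],[0,0,10],60]
    - [[1.5,1,62],[0,0,10],60]

```text
clock: 9.95
eef_pos: [0.4821, -0.0889, 0.0946]
tcp_rot: [-180.0, 0.0, 5.1]
force: [0.0, -0.9, -0.2]
opening: 0.0602
finger_force: 0.0
```

Run:
```python
from h import *
gog(0,-90,92,4.83)
```

```text
shift [-1.1 -0.4  2.6] turn [-0.02  0.03  0.31] F [ 0.  -0.9 -0.2] t 9.95
gauge pos [  1.1 -90.4] 0.0946 [-1.7998e+02  3.0000e-02  5.1400e+00]
```

Emit:
arm_command:
  series:
    - [[-1,0,2],[0,0,0.3],30]
    - [[-1,0,2],[0,0,0.3],22]
    - [[-1,0,2],[0,0,0.3],18]
    - [[-1,0,2],[0,0,0.3],12]
    - [[-1,0,2],[0,0,0.3],10]
    - [[-1,0,2],[0,0,0.3],10]
    - [[-1,0,2],[0,0,0.3],10]
    - [[-1,0,2],[0,0,0.3],10]
  grip_force: 40

```text
clock: 10.75
eef_pos: [0.4816, -0.0896, 0.0935]
tcp_rot: [179.9, -0.1, 4.8]
force: [-0.8, -2.9, 6.0]
opening: 0.0152
finger_force: 42.4
```

Run:
```python
from h import *
gog(0,-50,92,4.83)
```

```text
shift [ -0.5 -41.1   1.4] turn [ 0.07 -0.05  0.  ] F [-0.8 -2.9  6. ] t 10.75
gauge pos [  0.5 -91.1] 0.0935 [ 1.7993e+02 -5.0000e-02  4.8300e+00]
```

Emit:
arm_command:
  series:
    - [[0,-4,0],[0,0,0],10]
    - [[0,-8,0],[0,0,0],10]
    - [[0,-12,0],[0,0,0],10]
    - [[0,-16,0],[0,0,0],10]
    - [[0,-20,0],[0,0,0],10]
    - [[0,-24,0],[0,0,0],10]
    - [[0,-28,0],[0,0,0],10]
    - [[0,-32,0],[0,0,0],10]
    - [[0,-35,0],[0,0,0],10]
    - [[0,-35,0],[0,0,0],10]

```text
clock: 11.75
eef_pos: [0.4788, -0.0566, 0.0936]
tcp_rot: [179.7, -0.1, 4.8]
force: [-0.7, -10.4, 4.0]
opening: 0.0153
finger_force: 42.4
```

Emit:
arm_command:
  series:
    - [[0,-1,0],[0,0,0],10]
    - [[0,-2,0],[0,0,0],10]
    - [[0,-3,0],[0,0,0],10]
    - [[0,-4,0],[0,0,0],10]
    - [[0,-5,0],[0,0,0],10]
    - [[0,-6,0],[0,0,0],10]
    - [[0,-7,0],[0,0,0],10]
    - [[0,-8,0],[0,0,0],10]
    - [[0,-9,0],[0,0,0],10]
    - [[0,-9,0],[0,0,0],10]

```text
clock: 12.75
eef_pos: [0.4782, -0.0486, 0.0936]
tcp_rot: [179.6, -0.1, 4.8]
force: [-0.8, -13.4, 3.9]
opening: 0.0155
finger_force: 42.4
```

Run:
```python
from h import *
gog(0,-50,92,4.83)
p,d,K,W=snap('wrist','w4'); P=cloud(d,K,W); Q=(P[...,:2]-C)@Rg*1000
gog(0,-50,92,4.83)
```

```text
shift [-0.6  0.1  1.6] turn [ 0.42 -0.07 -0.04] F [ -0.8 -13.4   3.9] t 12.75
gauge pos [  0.6 -49.9] 0.0936 [ 1.7958e+02 -7.0000e-02  4.7900e+00]
shift [-0.6  0.1  1.6] turn [ 0.42 -0.07 -0.04] F [ -0.5 -12.5   4.8] t 12.8
gauge pos [  0.6 -49.9] 0.0936 [ 1.7958e+02 -7.0000e-02  4.7900e+00]
```

View pics/w4.png

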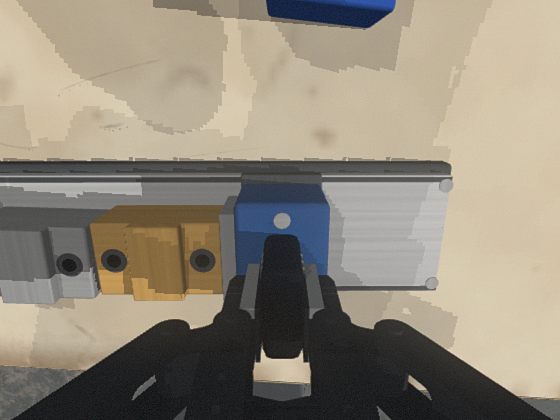

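The wrist view shows the jaw face (230,245) touching the brass, with brass nearly against steel at (97,260). No pin shows at the jaw's back (330,250) yet, so I continue slowly.

Emit:
arm_command:
  series:
    - [[0,-1,0],[0,0,0],10]
    - [[0,-2,0],[0,0,0],10]
    - [[0,-3,0],[0,0,0],10]
    - [[0,-4,0],[0,0,0],10]
    - [[0,-5,0],[0,0,0],10]
    - [[0,-6,0],[0,0,0],10]
    - [[0,-6,0],[0,0,0],10]

```text
clock: 13.5
eef_pos: [0.4777, -0.043, 0.0935]
tcp_rot: [179.5, -0.1, 4.8]
force: [0.0, -14.1, 2.9]
opening: 0.0155
finger_force: 42.4
```

Emit:
arm_command:
  series:
    - [[0,-0.5,0],[0,0,0],10]
    - [[0,-1,0],[0,0,0],10]
    - [[0,-1.5,0],[0,0,0],10]
    - [[0,-1.5,0],[0,0,0],10]

```text
clock: 13.9
eef_pos: [0.4776, -0.0416, 0.0935]
tcp_rot: [179.5, -0.1, 4.8]
force: [-1.1, -14.7, 3.3]
opening: 0.0153
finger_force: 42.4
```

Emit:
arm_command:
  series:
    - [[0,-0.5,0],[0,0,0],10]
    - [[0,-1,0],[0,0,0],10]
    - [[0,-1.5,0],[0,0,0],10]
    - [[0,-1.5,0],[0,0,0],10]

```text
clock: 14.3
eef_pos: [0.4774, -0.0401, 0.0935]
tcp_rot: [179.5, -0.1, 4.8]
force: [-0.2, -14.0, 3.3]
opening: 0.0156
finger_force: 42.4
```

Run:
```python
from h import *
gog(0,-40,92,4.83)
p,d,K,W=snap('wrist','w5'); P=cloud(d,K,W); Q=(P[...,:2]-C)@Rg*1000; Z=P[...,2]
k=(Z>.05)&(Z<.061)&(abs(Q[...,0])<30)&(Q[...,1]>-15)&(Q[...,1]<110); print('far y',Q[k].max(0),'jaw fix gap?')
hsv=cv2.cvtColor(p,cv2.COLOR_RGB2HSV)
for n,(a,b) in dict(green=((45,90,40),(85,255,255)),red=((0,150,60),(6,255,255))).items():
    m=cv2.inRange(hsv,a,b); ys,xs=np.nonzero(m); print(n,len(xs),(xs.min(),xs.max(),ys.min(),ys.max()) if len(xs) else '')
```

```text
shift [-0.6 -1.4  1.5] turn [ 0.47 -0.06 -0.05] F [ -0.2 -14.    3.3] t 14.3
gauge pos [  0.6 -41.4] 0.0935 [ 1.7953e+02 -6.0000e-02  4.7800e+00]
far y [ 26.094106   106.12185485] jaw fix gap?
green 0 
red 0
```

Emit:
arm_command:
  series:
    - [[0,-0.5,0],[0,0,0],10]
    - [[0,-1,0],[0,0,0],10]
    - [[0,-1,0],[0,0,0],10]

```text
clock: 14.65
eef_pos: [0.4774, -0.0391, 0.0936]
tcp_rot: [179.5, -0.1, 4.8]
force: [-1.1, -14.2, 3.1]
opening: 0.0152
finger_force: 42.4
```

Emit:
arm_command:
  series:
    - [[0,-0.5,0],[0,0,0],10]
    - [[0,-1,0],[0,0,0],10]
    - [[0,-1,0],[0,0,0],10]

```text
clock: 14.95
eef_pos: [0.4773, -0.0384, 0.0936]
tcp_rot: [179.5, -0.1, 4.8]
force: [-0.4, -15.2, 3.7]
opening: 0.0153
finger_force: 42.4
```

```bash
cat > look.py <<'E'
from h import *; import sys
gog(0,-40,92,4.83); p,d,K,W=snap('wrist',sys.argv[1]); 
hsv=cv2.cvtColor(p,cv2.COLOR_RGB2HSV)
for n,(a,b) in dict(green=((40,80,40),(90,255,255)),red=((0,150,60),(6,255,255))).items():
    m=cv2.inRange(hsv,a,b); ys,xs=np.nonzero(m); print(n,len(xs),(xs.min(),xs.max(),ys.min(),ys.max()) if len(xs) else '')
E
python3 look.py w6
```

```text
shift [-0.6  0.3  1.6] turn [ 0.51 -0.07 -0.05] F [ -0.4 -15.2   3.7] t 14.95
gauge pos [  0.6 -39.6] 0.0936 [ 1.7949e+02 -7.0000e-02  4.7800e+00]
green 0 
red 0
```

Emit:
arm_command:
  series:
    - [[0,-0.5,0],[0,0,0],10]
    - [[0,-1,0],[0,0,0],10]
    - [[0,-1,0],[0,0,0],10]

```text
clock: 15.3
eef_pos: [0.4772, -0.0376, 0.0936]
tcp_rot: [179.5, -0.1, 4.8]
force: [-0.1, -15.0, 2.5]
opening: 0.0153
finger_force: 42.4
```

Emit:
arm_command:
  series:
    - [[0,-0.5,0],[0,0,0],10]
    - [[0,-1,0],[0,0,0],10]
    - [[0,-1,0],[0,0,0],10]

```text
clock: 15.6
eef_pos: [0.4772, -0.0369, 0.0936]
tcp_rot: [179.4, -0.1, 4.8]
force: [0.4, -16.2, 3.6]
opening: 0.0153
finger_force: 42.4
```

```bash
python3 look.py w7; python3 -c "
import cv2;a=cv2.imread('pics/w7.png')[150:330,0:480];cv2.imwrite('pics/w7c.png',cv2.resize(a,None,fx=1.66,fy=1.66,interpolation=cv2.INTER_CUBIC))"
```

```text
shift [-0.6  1.9  1.6] turn [ 0.56 -0.06 -0.06] F [  0.4 -16.2   3.6] t 15.6
gauge pos [  0.6 -38.1] 0.0936 [ 1.7944e+02 -6.0000e-02  4.7700e+00]
green 1 (np.int64(356), np.int64(356), np.int64(418), np.int64(418))
red 0
```

View pics/w7c.png

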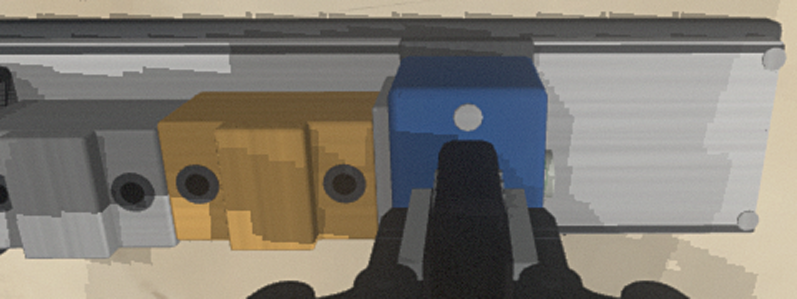

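The crop shows brass flush against steel and jaw face. The pin is just emerging, with a pale tip at (550,172) and no ring clearly visible. I press about 1.5 mm more.

Emit:
arm_command:
  series:
    - [[0,-0.5,0],[0,0,0],10]
    - [[0,-1,0],[0,0,0],10]
    - [[0,-1.6,0],[0,0,0],10]
    - [[0,-1.6,0],[0,0,0],10]

```text
clock: 16.05
eef_pos: [0.4771, -0.0356, 0.0936]
tcp_rot: [179.4, -0.1, 4.8]
force: [0.4, -17.5, 4.0]
opening: 0.0153
finger_force: 42.4
```

```bash
python3 look.py w8
python3 - <<'E'
import cv2,numpy as np
for n in('w6','w7','w8'):
    a=cv2.imread(f'pics/{n}.png')[232:272,315:350]; cv2.imwrite('pics/x.png',a)
    h=cv2.cvtColor(a,cv2.COLOR_BGR2HSV); print(n); 
    for r in (16,20,24): print(h[r,10:24].tolist())
E
```

```text
shift [-0.6  3.1  1.6] turn [ 0.61 -0.07 -0.06] F [  0.4 -17.5   4. ] t 16.05
gauge pos [  0.6 -36.9] 0.0936 [ 1.7939e+02 -7.0000e-02  4.7700e+00]
green 48 (np.int64(328), np.int64(330), np.int64(242), np.int64(268))
red 0 
w6
[[108, 142, 135], [108, 141, 136], [109, 122, 127], [105, 21, 123], [33, 17, 137], [38, 15, 139], [45, 3, 154], [0, 0, 153], [30, 3, 156], [30, 2, 152], [165, 3, 156], [45, 7, 156], [30, 3, 153], [20, 5, 156]]
[[109, 137, 134], [109, 136, 141], [109, 109, 126], [107, 13, 135], [41, 14, 151], [34, 12, 147], [45, 3, 149], [15, 3, 150], [0, 2, 147], [60, 3, 150], [170, 5, 150], [15, 3, 146], [30, 2, 147], [30, 3, 149]]
[[108, 141, 136], [109, 146, 138], [109, 95, 121], [18, 8, 154], [34, 13, 157], [34, 12, 155], [15, 3, 158], [45, 3, 151], [15, 3, 149], [40, 5, 150], [30, 2, 148], [30, 2, 151], [15, 3, 149], [30, 3, 153]]
w7
[[109, 137, 138], [108, 141, 139], [108, 139, 123], [80, 50, 103], [33, 17, 133], [36, 9, 135], [39, 13, 138], [40, 14, 163], [38, 13, 161], [0, 3, 156], [30, 5, 154], [50, 5, 154], [20, 5, 153], [40, 5, 156]]
[[109, 137, 138], [108, 141, 141]
[... 334 characters left out ...]
 2, 152], [0, 5, 151], [165, 3, 150], [20, 5, 151]]
w8
[[109, 136, 137], [108, 141, 139], [109, 131, 128], [79, 76, 101], [65, 108, 99], [65, 91, 104], [62, 26, 126], [35, 11, 138], [43, 13, 137], [34, 13, 160], [37, 14, 161], [30, 5, 158], [60, 2, 154], [30, 2, 155]]
[[108, 144, 136], [109, 145, 139], [110, 112, 127], [64, 30, 127], [64, 107, 110], [67, 108, 111], [64, 47, 130], [34, 12, 153], [30, 12, 175], [36, 14, 178], [33, 13, 175], [30, 8, 163], [20, 5, 151], [20, 5, 150]]
[[108, 136, 137], [109, 144, 138], [108, 108, 123], [58, 32, 134], [65, 110, 118], [65, 110, 116], [63, 46, 144], [34, 11, 187], [36, 14, 187], [40, 12, 185], [40, 12, 184], [42, 8, 169], [30, 2, 152], [30, 2, 147]]
```

Green is now showing: a ring about 2.5 px wide at (329,255), with no red. I press a little more to centre it, then unload the arm before letting go.

Emit:
arm_command:
  series:
    - [[0,-0.5,0],[0,0,0],10]
    - [[0,-1,0],[0,0,0],10]
    - [[0,-1,0],[0,0,0],10]
    - [[0,-1,0],[0,0,0],10]
    - [[0,0.5,0],[0,0,0],10]
    - [[0,2,0],[0,0,0],10]
    - [[0,3,0],[0,0,0],10]
    - [[0,3,0],[0,0,0],10]

```text
clock: 16.9
eef_pos: [0.477, -0.035, 0.0935]
tcp_rot: [179.8, -0.1, 4.8]
force: [-1.1, -6.1, 3.9]
opening: 0.015
finger_force: 42.5
```

```bash
python3 look.py w9
```

```text
shift [-0.6  3.7  1.5] turn [ 0.16 -0.06 -0.02] F [-1.1 -6.1  3.9] t 16.9
gauge pos [  0.6 -36.3] 0.0935 [ 1.7984e+02 -6.0000e-02  4.8100e+00]
green 96 (np.int64(329), np.int64(332), np.int64(242), np.int64(268))
red 0
```

Emit:
arm_command:
  series:
    - [[0,1,0],[0,0,0],10]
    - [[0,1,0],[0,0,0],20]
    - [[0,1,0],[0,0,0],28]
    - [[0,1,0],[0,0,0],36]
    - [[0,1,0],[0,0,0],44]
    - [[0,1,0],[0,0,0],44]

```text
clock: 17.55
eef_pos: [0.4765, -0.0344, 0.0925]
tcp_rot: [-180.0, 0.0, 4.9]
force: [-0.5, -0.4, 0.1]
opening: 0.044
finger_force: 0.0
```

```bash
python3 look.py w10
```

```text
shift [-0.1  4.4  0.5] turn [-0.02  0.02  0.03] F [-0.5 -0.4  0.1] t 17.55
gauge pos [  0.1 -35.6] 0.0925 [-1.7998e+02  2.0000e-02  4.8600e+00]
green 97 (np.int64(331), np.int64(334), np.int64(242), np.int64(268))
red 0
```

Released, with the green ring still showing. I rise clear and check again.

Emit:
arm_command:
  series:
    - [[0,0,-10],[0,0,0],44]
    - [[0,0,-40],[0,0,0],44]
    - [[0,0,-80],[0,0,0],44]
    - [[0,0,-110],[0,0,0],44]
    - [[0,0,-110],[0,0,0],44]
    - [[0,0,-110],[0,0,0],44]

```text
clock: 18.2
eef_pos: [0.4771, -0.0347, 0.2043]
tcp_rot: [180.0, -0.2, 4.8]
force: [0.1, 0.7, -0.5]
opening: 0.0442
finger_force: 0.0
```

```bash
python3 look.py w11
python3 - <<'E'
from h import *
p,d,K,W=load('w11'); cv2.imwrite('pics/w11c.png',cv2.resize(p[100:350],None,fx=1.42,fy=1.42,interpolation=cv2.INTER_CUBIC)[:,:,::-1])
E
```

```text
shift [ -1.    3.9 112.3] turn [ 0.04 -0.16  0.02] F [ 0.1  0.7 -0.5] t 18.2
gauge pos [  0.7 -36. ] 0.2043 [ 1.7996e+02 -1.6000e-01  4.8500e+00]
green 31 (np.int64(312), np.int64(314), np.int64(189), np.int64(205))
red 0
```

View pics/w11c.png

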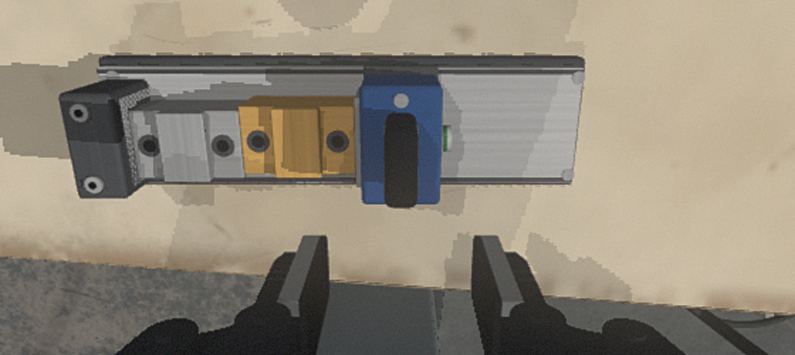

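The stack is closed and flush from fixed jaw (135,140) to sliding jaw (360,140). The pin shows its green ring at (446,138) and no red, and the gripper is clear. I hand the job in.

```bash
python3 -c "
from cell import manip; print(manip.finish_job())"
```

```text
the job is handed in; nothing more can be done
None
```

The job is handed in: the gauge is closed on the steel and brass spacers, flush in line against the fixed jaw, with the pin showing green and no red, and the arm clear, at about 18 s on the clock.

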